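# Stack the lamp foot on the indexing turntable and hold its index plunger back

### The job

Build the stepped lamp foot on the indexing turntable: lay the larger glass disc flat in the very middle of the wheel, then the smaller glass disc flat and centred on top of it, setting the glass down gently without dropping it, and let go. Then take the black knob of the index plunger at the wheel's rim, pull it straight out, fully back against its spring, so that the pin is clear of its hole and the wheel is free to be turned, and finish still holding the knob there, without letting go. The finished stack must stay centred, and the jar, the solder spool and the bulb stay where they stand.

Things in the scene. Friction and masses are not known exactly. Their poses are not given: they have to be found in the camera images.
- disc_large: the larger of two plain cream opal glass discs, 64 mm diameter, 9 mm thick, 72 g nominal; lies flat on the cork mat at the start; origin at the centre of its underside, z axis up through the disc
- disc_small: the smaller cream opal glass disc, 46 mm diameter, 9 mm thick, 37 g nominal; lies flat on the cork mat at the start (which disc lies where varies); origin at the centre of its underside, z axis up through the disc
- mat: flat cork mat fixed to the bench, 270 x 190 x 3 mm, under the two discs (a fixed aluminium roasting tin, 65 mm high, stands beyond it, at least 0.7 m from the base); origin at the centre of its underside
- turntable: fixed indexing turntable: dark cast foot 160 mm wide, column, and a flat aluminium wheel, 200 mm diameter, 58 to 82 mm above the bench, with 24 index holes in its rim. Origin on the bench at the wheel's axis; x axis points out through the index plunger, z up. The plunger is level, 70 mm up, in a steel bracket 34 mm wide, 112 to 124 mm from the wheel's axis, 86 mm high
- wheel_top (a point): centre of the wheel's flat upper face, 82 mm above the bench, in the middle of three dark concentric rings of 35, 55 and 75 mm radius; z axis up. The wheel turns on a vertical axis but is locked by the index pin
- pull_knob: round black plastic pull knob of the index plunger: head 30 mm in diameter, 21 mm long, with a neck 18 mm in diameter, 10 mm long, towards the wheel; nothing within 50 mm beside or below it. Origin at the wheel-side end of the neck, on the plunger's axis; x axis along that axis, away from the wheel, which is the direction to pull; z up
- knob_grip (a point): middle of the knob's head, on the plunger's axis, 70 mm above the bench and 156 mm from the wheel's axis when the pin is home; the point to grip, from above with the fingers on either side. Its x axis points along the pull
- plunger (a joint): how far the plunger is pulled out, in m: 0 = pin home in the wheel's hole (as at the start), about 0.010 = pin just clear of the wheel, 0.014 = fully back against its stop. The spring pulls it home with 6 N at 0, rising to 16 N at 0.014; it springs home if let go
- flux_jar: loose bystander, leave it alone: white jar with grey cap, 56 mm diameter, 75 mm high; origin at the centre of its underside
- solder_spool: loose bystander, leave it alone: grey spool of solder standing on its flange, 60 mm diameter, 52 mm high; origin at the centre of its underside
- bulb: loose bystander, leave it alone: compact fluorescent bulb standing in a brass holder, 54 mm diameter, 142 mm high; origin at the centre of its underside
Not all that is in view belongs to the job. What is shaped like the disc_small but green or pink is not meant.

How it is judged:
By the outcome, as a careful person would: the job done as asked, in the order asked, and still so for the second after the job is handed in, while the arm keeps its last pose, push and grip.
It also fails if it takes over 67 s, if anything falls off the work surface, if the arm or the gripper's body presses on something with over 40 N, if the wrist force passes 120 N, or if a joint passes its speed limit or range.

### The arm

A 7-joint arm with a two-finger parallel gripper is mounted at the origin on the work surface. World frame = base frame: x ahead of the robot, y to its left, z up, the work surface at z = 0. Lengths are in m, angles in rad, forces in N, time in s.
With the tool pointing down it reaches from about 0.4 to 0.9 m from the base axis. Payload 5.5 kg.
Tool frame: the origin (TCP) lies midway between the tips of the shut fingers; the grasp point (between the pads) lies 19 mm behind it; z points along the fingers, y is the direction in which the jaws open and shut (so a half turn about z gives the same grasp; the last joint's range is limited). The gripper opens to 92 mm and grips with 3 to 60 N. Pads are 19 mm wide; open, the fingers measure 130 mm over their backs; the gripper's body (75 mm by 190 mm) begins 47 mm behind the grasp point.
Start: joints at [-0.897, 0.501, -0.427, 1.55, 0.221, 1.138, -0.21], TCP at [0.26, 0.596, 0.227] pointing down, gripper open.
Joint ranges: [-2.88, 2.88], [-0.31, 2.03], [-1.54, 1.56], [0.2, 2.42], [-1.41, 4.55], [0.19, 2.02], [-2.57, 2.57]. Speed limits (rad/s): [2.57, 2.57, 3.14, 3.14, 3.14, 3.14, 3.14].

### API

Orientations are given as a rotation vector (axis times angle).
In Python, from station import manip gives the robot as it stands.
- The arm moves only by the tool play_rows, never from a script. Its arguments are lists of equal length, an entry for each row: "linear": the shift along the tool's x, y, z in cm, a list of three; "roll": the turn about the tool's z in degrees; "fingers": the finger opening in cm, from 0 to 9.18. A call has 1 to 20 rows; each row shifts and turns the commanded pose from where the row before left it, along the tool's axes as they then stand; what a row does not reach is not made up. A row lasts 1/12 s, in which the tool goes at most 41.7 mm and 7.16 degrees, less where a joint would pass 70% of its speed; a pose out of reach is approached as far as the arm can. A call is refused whole if a number of a shift passes 4.17 or a number of a turn 7.16, either way. A call with a gripper value outside its range is refused whole. The fingers move at their own pace and stop on an object; "newtons" is the grip in N (left out, the last holds). Time passes only in rows, so rows that do not move let the fingers close. It gives the time, the measured TCP pose, the force and the opening at its end, in the units of the state.
- manip.get_obs(): the state, without advancing time (a new reading comes with each control period).
- manip.snapshot(name): name is "side" or "top" or "wrist"; returns a dict with "pixels" (400x640x3 uint8, red, green, blue), "intrinsics" (3x3 intrinsics, pixels), "D" ([k1, k2, p1, p2, k3] as OpenCV has them; the pictures are not rectified), "camera_from_world" (4x4, takes a point from world to camera coordinates). Camera axes: x right, y down, z forward; pixel columns grow to the right and rows downward; lengths in m; the calibration is good to about 2 mm. A picture is of the moment at which its call begins. There is no depth.
- manip.close_job(): hands the job in, once; it reports no verdict.
Trained networks look in the newest picture that a camera, given by its name, has taken for a name from the list of things; names that differ only in an ending like _2 or _b are one class to them, and where a whole thing is asked for, a point or a joint stands for the part that bears it (a point fixed in the world has none). Each returns a list of dicts, best first, with "p" (0 to 1); they miss things now and then, are a little off and sometimes report something else, mostly with a low value. They report only what shows in the picture. A call takes as long as a camera call. They do not tell look-alikes from the thing itself.
- manip.trace(query, camera): "region" (400x640 bool, what is visible of it) and "location" ([column, row] in pixels, amid what is visible of it).
- manip.spot_point(query, camera): "location" ([column, row] in pixels: a listed point, or the origin of a listed thing).
The state is a dict: "time_s": time; "qpos": joint angles; "qd": joint speeds; "effort": joint torques, N m; "ee_pos": TCP position; "tool_rot": TCP orientation; "force": force on the tool from outside, world axes, zero at the start; "wrist_torque": the same for the moment, N m; "width": finger opening in m.
Only numpy, scipy, OpenCV 4.12 (cv2) and the standard library are available. Lean on these libraries where they do the work, as an engineer would, in place of code of your own. Each camera call takes 0.05 s, during which the arm holds its last target.

## Working session

There is one attempt and no reset: what is moved stays moved. The work goes in short steps, Python scripts to look and compute and a tool call to move; the robot and the scene stay as the last step left them, time stands still between calls to the robot, and variables do not carry over. Pictures are saved under pics/ and viewed, and the job is handed in when it is done.

Besides the shell and the picture viewer there is one more tool, called after "Request:" by a JSON object that holds its "fn" and its "kwargs". play_rows: Moves the arm, as the interface text tells. Its arguments: {"type":"object","properties":{"linear":{"type":"array"},"roll":{"type":"array"},"fingers":{"type":"array"},"newtons":{"type":"number"}},"required":["linear","roll","fingers"]}

```bash
mkdir -p pics; ls; cat > h.py <<'E'
import numpy as np, cv2, json
from station import manip
def snap(c,fn=None):
    s=manip.snapshot(c)
    if fn: cv2.imwrite(fn,cv2.cvtColor(s['pixels'],cv2.COLOR_RGB2BGR))
    return s
def ray(s,uv):
    K=np.array(s['intrinsics']);D=np.array(s['D'],float)
    p=cv2.undistortPoints(np.array([[uv]],float),K,D)[0,0]
    T=np.array(s['camera_from_world']);R=T[:3,:3];t=T[:3,3]
    return -R.T@t, R.T@np.array([p[0],p[1],1])
def atz(s,uv,z):
    o,d=ray(s,uv); return o+d*(z-o[2])/d[2]
def proj(s,P):
    T=np.array(s['camera_from_world']);rv,_=cv2.Rodrigues(T[:3,:3])
    return cv2.projectPoints(np.array(P,float).reshape(-1,1,3),rv,T[:3,3],np.array(s['intrinsics']),np.array(s['D'],float))[0][:,0]
E
python3 - <<'E'
from h import *
o=manip.get_obs(); print({k:np.round(v,3).tolist() for k,v in o.items()})
S={}
for c in ['side','top','wrist']:
    S[c]=snap(c,f'pics/a_{c}.png'); T=np.array(S[c]['camera_from_world']);print(c,-T[:3,:3].T@T[:3,3])
    for n in ['disc_large','disc_small','wheel_top','pull_knob','knob_grip','turntable','flux_jar','solder_spool','bulb','mat']:
        try:
            print(n,[(round(d['p'],2),np.round(d['location']).tolist()) for d in manip.spot_point(n,c)][:4],[(round(d['p'],2),np.round(d['location']).tolist(),int(d['region'].sum())) for d in manip.trace(n,c)][:4] if n.startswith('disc') else '')
        except Exception as e: print(n,e)
E
```

```text
pics
{'time_s': 0.0, 'qpos': [-0.897, 0.502, -0.427, 1.551, 0.221, 1.138, -0.21], 'qd': [0.002, 0.002, 0.001, 0.001, -0.001, 0.003, -0.001], 'effort': [0.001, -56.659, -5.816, -27.911, -0.068, 0.031, 0.0], 'ee_pos': [0.259, 0.595, 0.226], 'tool_rot': [-0.641, -3.075, 0.003], 'force': [0.262, -0.155, -0.404], 'wrist_torque': [0.068, 0.053, 0.041], 'width': 0.092}
side [ 0.16771692 -0.95486571  0.8103049 ]
disc_large [(0.47, [321.0, 180.0])] [(0.65, [321.0, 182.0], 142)]
disc_small [(0.66, [259.0, 202.0]), (0.56, [286.0, 192.0]), (0.49, [266.0, 213.0]), (0.47, [253.0, 179.0])] [(0.52, [287.0, 192.0], 67), (0.47, [261.0, 204.0], 89), (0.44, [268.0, 212.0], 75)]
wheel_top [(0.66, [325.0, 210.0])] 
pull_knob [(0.51, [288.0, 209.0])] 
knob_grip [(0.59, [282.0, 209.0])] 
turntable [(0.61, [324.0, 229.0])] 
flux_jar [(0.91, [349.0, 336.0]), (0.27, [284.0, 212.0])] 
solder_spool [(0.78, [436.0, 322.0])] 
bulb [(0.84, [285.0, 156.0]), (0.7, [348.0, 334.0])] 
mat [(0.78, [304.0, 185.0])] 
top [0.31962096 0.01678977 1.36006242]
disc_large [(0.89, [241.0, 159.0])] [(0.72, [242.0, 158.0], 315)]
disc_small [(0.75, [251.0, 245.0]), (0.66, [275.0, 246.0]), (0.56, [180.0, 240.0]), (0.48, [232.0, 212.0])] [(0.76, [180.0, 240.0], 183), (0.72, [274.0, 244.0], 180), (0.68, [252.0, 247.0], 184), (0.44, [232.0, 208.0], 166)]
wheel_top [(0.92, [334.0, 188.0])] 
pull_knob [(0.15, [333.0, 192.0])] 
knob_grip [(0.34, [313.0, 230.0])] 
turntable [(0.92, [333.0, 192.0]), (0.53, [245.0, 157.0])] 
flux_jar [(0.87, [459.0, 222.0])] 
solder_spool [(0.9, [476.0, 151.0])] 
bulb [(0.58, [151.0, 184.0])] 
mat [(0.61, [231.0, 181.0])] 
wrist [0.18810672 0.62659914 0.3832073 ]
disc_large [] []
disc_small [(0.62, [229.0, 289.0])] [(0.6, [238.0, 280.0], 53)]
wheel_top [] 
pull_knob [] 
knob_grip [] 
turntable [] 
flux_jar [] 
solder_spool [] 
bulb [] 
mat []
```

View pics/a_top.png

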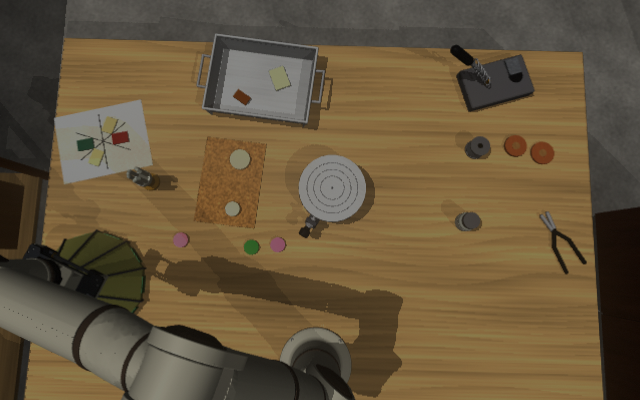

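View pics/a_side.png

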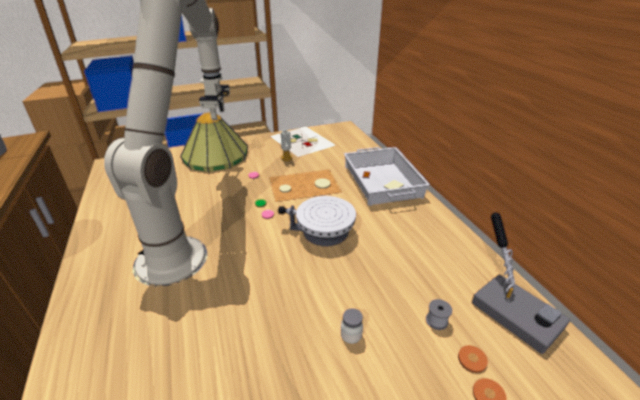

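View pics/a_wrist.png

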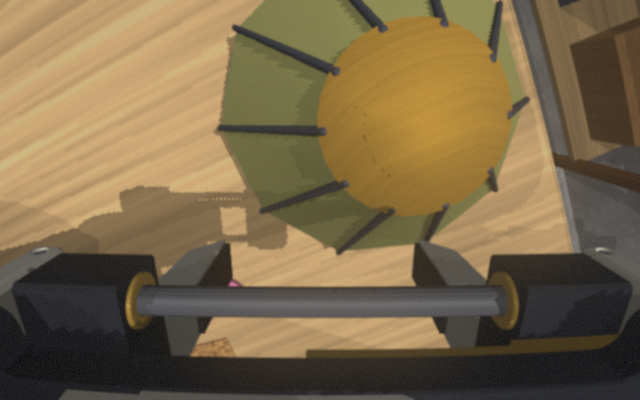

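```bash
cat > m.py <<'E'
from h import *
def blob(s,uv,r=16,z=0.012):
    # cream: high brightness, low saturation vs cork
    im=s['pixels']; x0,y0=int(uv[0])-r,int(uv[1])-r
    c=im[y0:y0+2*r,x0:x0+2*r]; hsv=cv2.cvtColor(c,cv2.COLOR_RGB2HSV)
    v=c[...,2]  # blue channel separates cream vs cork
    t,m=cv2.threshold(np.ascontiguousarray(v),0,255,cv2.THRESH_OTSU)
    n,l,st,ce=cv2.connectedComponentsWithStats(m)
    k=1+np.argmax(st[1:,4]); return ce[k]+[x0,y0],st[k],t
E
python3 - <<'E'
from m import *
s=snap('top'); print(np.array(s['intrinsics']).round(1).tolist(),s['D'])
for n,uv in [('L',(240,159)),('S',(232,209))]:
    c,st,t=blob(s,uv); P=atz(s,c,0.012); print(n,c,st,P.round(4))
for n,uv,z in [('wt',(334,188),.082),('wt2',(332,188),.082),('knob',(305,232),.07),('bulb',(145,178),.1)]:
    print(n,atz(s,uv,z).round(4))
im=s['pixels'][120:250,180:380]; cv2.imwrite('pics/b.png',cv2.cvtColor(cv2.resize(im,None,fx=4,fy=4,interpolation=cv2.INTER_CUBIC),cv2.COLOR_RGB2BGR))
E
```

```text
[[439.4, 0.0, 313.5], [0.0, 439.4, 194.9], [0.0, 0.0, 1.0]] [0.0067674 0.        0.        0.        0.       ]
L [239.31168831 158.69480519] [  6   6  20  20 308] [0.615  0.2523 0.012 ]
S [231.80606061 208.33939394] [  9   8  15  15 165] [0.4583 0.2676 0.012 ]
wt [ 0.5193 -0.0427  0.082 ]
wt2 [ 0.5191 -0.0368  0.082 ]
knob [0.3884 0.039  0.07  ]
bulb [0.531  0.5075 0.1   ]
```

View pics/b.png

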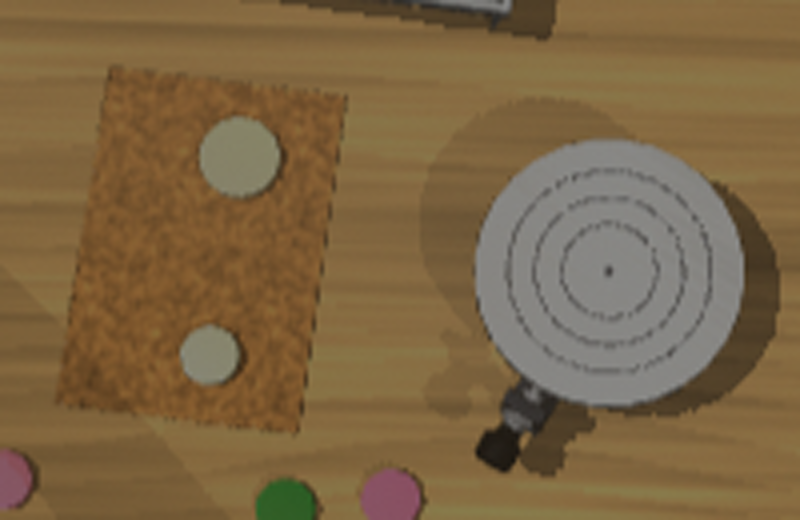

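```bash
cat >> h.py <<'E'
from scipy.spatial.transform import Rotation as Ro
def go(target,obs=None,ang=None):
    """print tool-axis shift to target TCP"""
    o=obs or manip.get_obs(); R=Ro.from_rotvec(o['tool_rot']).as_matrix()
    d=R.T@(np.array(target)-o['ee_pos']); ja=np.degrees(np.arctan2(R[1,1],R[0,1]))
    print('tcp',np.round(o['ee_pos'],4),'jaw deg',round(ja,2),'z',R[:,2].round(4),'shift cm',(d*100).round(2), 't',round(o['time_s'],2),'w',round(o['width'],4))
    return d
E
python3 - <<'E'
from m import *
s=snap('top'); im=s['pixels']
g=cv2.cvtColor(im,cv2.COLOR_RGB2HSV)
m=((g[...,1]<40)&(g[...,2]>90)).astype(np.uint8)
n,l,st,ce=cv2.connectedComponentsWithStats(m); k=l[187,340]; print(st[k],ce[k])
mm=cv2.morphologyEx((l==k).astype(np.uint8),cv2.MORPH_CLOSE,np.ones((5,5)))
c=max(cv2.findContours(mm,0,cv2.CHAIN_APPROX_NONE)[0],key=len)[:,0].astype(float)
P=np.array([atz(s,q,.082)[:2] for q in c])
# fit circle radius 0.1 on robust edges
from scipy.optimize import least_squares
f=least_squares(lambda p:np.hypot(*(P-p[:2]).T)-p[2],[.519,-.037,.1],loss='soft_l1',f_scale=.001).x; print('wheel fit',f)
W=f[:2]; print('dot',atz(s,(331.9,187.4),.082))
mk=(im.max(2)<45).astype(np.uint8); sub=mk[222:242,292:316]; print(sub)
for uv in [(303.9,231.4),(304.5,231)]:
    K=atz(s,uv,.07)[:2]; d=K-W; print(K,np.hypot(*d),np.degrees(np.arctan2(d[1],d[0])))
for n,uv,z in [('jar',(459,222),.0),('spool',(476,151),0)]: print(n,atz(s,uv,z).round(3))
go([.615,.2523,.227])
E
```

```text
[ 299  155   67   67 3516] [331.7801479 187.907281 ]
wheel fit [ 0.52029039 -0.0363659   0.0979999 ]
dot [ 0.52087224 -0.03651137  0.082     ]
[[0 0 0 0 0 0 0 0 0 0 0 0 0 0 0 0 0 0 0 0 0 0 0 0]
 [0 0 0 0 0 0 0 0 0 0 0 0 0 0 0 0 0 0 0 0 0 0 0 0]
 [0 0 0 0 0 0 0 0 0 0 0 0 0 0 0 0 0 0 0 0 0 0 0 0]
 [0 0 0 0 0 0 0 0 0 0 0 0 0 0 0 0 0 0 0 0 0 0 0 1]
 [0 0 0 0 0 0 0 0 0 0 0 0 0 0 0 0 0 0 0 0 0 1 1 1]
 [0 0 0 0 0 0 0 0 0 0 0 0 0 1 1 1 0 0 0 0 0 1 1 0]
 [0 0 0 0 0 0 0 0 0 0 1 1 1 1 1 1 1 1 0 0 0 0 0 0]
 [0 0 0 0 0 0 0 0 0 1 1 1 1 1 1 1 1 1 0 0 0 0 0 0]
 [0 0 0 0 0 0 0 0 1 1 1 1 1 1 1 1 1 0 0 0 0 0 0 0]
 [0 0 0 0 0 0 0 0 1 1 1 1 1 1 1 1 1 0 0 0 0 0 0 0]
 [0 0 0 0 0 0 0 1 1 1 1 1 1 1 1 1 1 1 0 0 0 0 0 0]
 [0 0 0 0 0 0 0 1 1 1 1 1 1 1 1 1 1 1 0 0 0 0 0 0]
 [0 0 0 0 0 0 0 0 1 1 1 1 1 1 1 1 1 0 0 0 0 0 0 0]
 [0 0 0 0 0 0 0 0 0 0 1 1 1 1 1 1 1 0 0 0 0 0 0 0]
 [0 0 0 0 0 0 0 0 0 0 0 1 1 1 1 1 0 0 0 0 0 0 0 0]
 [0 0 0 0 0 0 0 0 0 0 0 0 0 1 1 0 0 0 0 0 0 0 0 0]
 [0 0 0 0 0 0 0 0 0 0 0 0 0 0 0 0 0 0 0 0 0 0 0 0]
 [0 0 0 0 0 0 0 0 0 0 0 0 0 0 0 0 0 0 0 0 0 0 0 0]
 [0 0 0 0 0 0 0 0 0 0 0 0 0 0 0 0 0 0 0 0 0 0 0 0]
 [0 0 0 0 0 0 0 0 0 0 0 0 0 0 0 0 0 0 0 0 0 0 0 0]]
[0.39010482 0.04231771] 0.15211637908163406 148.8514140508399
[0.39132089 0.04059466] 0.15018675243302898 149.17401323237522
jar [ 0.436 -0.436  0.   ]
spool [ 0.663 -0.494  0.   ]
tcp [0.2595 0.5959 0.2267] jaw deg 66.46 z [-0.  0. -1.] shift cm [-4.631e+01 -1.731e+01 -3.000e-02] t 2.05 w 0.0919
```

Request:
{"fn": "play_rows", "kwargs": {"linear": [[0, 0, -3], [-3.4, -0.8, 0], [-3.4, -0.8, 0], [-3.4, -0.8, 0], [-3.4, -0.8, 0], [-3.4, -0.8, 0], [-3.4, -0.8, 0], [-3.4, -0.8, 0], [-3.4, -0.8, 0], [-3.4, -0.8, 0], [-3.4, -0.8, 0], [-3.4, -0.8, 0], [-3.4, -0.8, 2], [-3.4, -0.8, 4], [-3.4, -0.8, 4], [0, 0, 2], [0, 0, 0]], "roll": [7.16, 0, 0, 0, 0, 0, 0, 0, 0, 0, 0, 0, 0, 0, 0, 0, 0], "fingers": [9.18, 9.18, 9.18, 9.18, 9.18, 9.18, 9.18, 9.18, 9.18, 9.18, 9.18, 9.18, 9.18, 9.18, 9.18, 9.18, 9.18]}}

```text
time_s: 3.47
ee_pos: [0.5991, 0.2625, 0.1481]
tool_rot: [-0.836, -3.021, 0.011]
force: [-1.2, 0.4, -0.4]
width: 0.092
```

```bash
python3 - <<'E'
from m import *
s=snap('wrist','pics/w1.png')
go([.615,.2523,.06])
print(proj(s,[[.615,.2523,.012],[*manip.get_obs()['ee_pos']]]))
print([(d['p'],d['location']) for d in manip.spot_point('disc_large','wrist')])
print([(d['p'],d['location'],d['region'].sum()) for d in manip.trace('disc_large','wrist')])
E
```

```text
tcp [0.5992 0.2656 0.1511] jaw deg 59.22 z [-0.0056 -0.002  -1.    ] shift cm [-2.07 -0.29  9.1 ] t 3.52 w 0.0919
[[322.79739891 212.26636527]
 [327.98438388 260.96693378]]
[(0.85, [318.7, 206.6]), (0.3, [240.1, 40.1])]
[(0.16, [305.1, 120.1], np.int64(52900))]
```

View pics/w1.png

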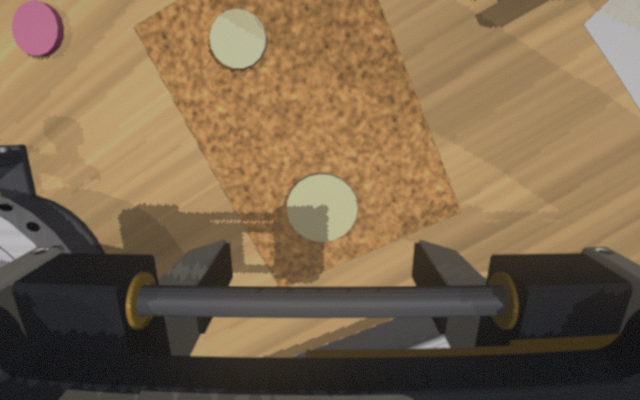

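```bash
cat >> m.py <<'E'
def cream(s,lo=None):
    """fit ellipses to cream blobs; returns list (centre, axes, area)"""
    im=s['pixels'].astype(int); hsv=cv2.cvtColor(s['pixels'],cv2.COLOR_RGB2HSV)
    m=((hsv[...,0]>20)&(hsv[...,0]<45)&(hsv[...,1]<90)&(hsv[...,1]>20)&(hsv[...,2]>90)).astype(np.uint8)
    out=[]
    for c in cv2.findContours(m,0,cv2.CHAIN_APPROX_NONE)[0]:
        a=cv2.contourArea(c)
        if a<150: continue
        h=cv2.convexHull(c); e=cv2.fitEllipse(h) if len(h)>5 else None
        out.append((e,a,h))
    return out,m
def cent(s,h,z):
    from scipy.optimize import least_squares
    P=np.array([atz(s,q,z)[:2] for q in h[:,0].astype(float)])
    c=P.mean(0); f=least_squares(lambda p:np.hypot(*(P-p[:2]).T)-p[2],[*c,.03],loss='soft_l1',f_scale=.001).x
    return f
E
python3 - <<'E'
from m import *
s=snap('wrist','pics/w2.png'); i,j=(207,322); h=cv2.cvtColor(s['pixels'],cv2.COLOR_RGB2HSV); print(h[190,330],h[220,320],h[220,300],h[170,380])
go([.615,.2523,.06]); o,m=cream(s)
for e,a,h in o: print(np.round(e[0],1),np.round(e[1],1),a,cent(s,h,.012).round(4))
s=snap('top'); o,m=cream(s)
for e,a,h in o: print(np.round(e[0],1),np.round(e[1],1),a,cent(s,h,.012).round(4))
E
```

```text
[ 28  55 190] [ 25  63 134] [ 24  65 129] [ 16 136 159]
tcp [0.601  0.2696 0.1561] jaw deg 59.45 z [ 0.0022  0.0024 -1.    ] shift cm [-2.08 -0.81  9.61] t 3.67 w 0.0919
[313.  206.3] [66.2 69.1] 3485.0 [0.611  0.2535 0.0315]
[230.6  41.6] [55.1 58.9] 2478.5 [0.4565 0.2681 0.0226]
[309.3 358.4] [56.6 71.5] 901.0 [0.0177 0.0101 0.0939]
[249.9 318. ] [ 18.8 100.5] 1060.5 [0.1777 0.1361 0.1166]
[279.1 299.9] [57.  83.7] 2953.5 [0.1887 0.1135 0.1043]
[308.1 285.9] [20.3 96.1] 978.0 [0.1943 0.1037 0.1265]
[259.2 261.1] [11.5 38. ] 293.5 [0.2418 0.1515 0.0796]
[248.7 240.5] [49.9 70.6] 1877.5 [0.376  0.2153 0.0861]
[133.4 160.4] [16.1 30.6] 248.0 [0.599  0.5848 0.0392]
[ 95.8 156.9] [14.6 20.1] 185.0 [0.6087 0.6991 0.0282]
[140.5 115.1] [10.1 32.7] 163.5 [0.771  0.4951 0.0946]
[203.3 146.3] [ 54.  201.2] 4931.5 [0.6496 0.3692 0.2134]
[279.   77.9] [18.7 28.5] 312.0 [0.8836 0.1392 0.039 ]
```

Request:
{"fn": "play_rows", "kwargs": {"linear": [[0, 0, 0], [0, 0, 0], [0, 0, 0], [0, 0, 0]], "roll": [0, 0, 0, 0], "fingers": [9.18, 9.18, 9.18, 9.18]}}

```text
time_s: 4.05
ee_pos: [0.6009, 0.2675, 0.1546]
tool_rot: [0.831, 3.029, 0.001]
force: [0.2, 0.2, 0.4]
width: 0.0913
```

```bash
python3 - <<'E'
from m import *
s=snap('wrist','pics/w3.png')
go([.615,.2523,.06]); o,m=cream(s)
for e,a,h in o: print(np.round(e[0],1),np.round(e[1],1),a,cent(s,h,.012).round(4))
s=snap('wrist');go([.615,.2523,.06]); print(manip.get_obs()['qd'])
E
```

```text
tcp [0.6009 0.2673 0.1544] jaw deg 59.32 z [ 6.e-04  2.e-04 -1.e+00] shift cm [-1.98 -0.57  9.44] t 4.1 w 0.092
[314.5 205.1] [66.5 69.1] 3512.5 [0.6111 0.2535 0.0315]
[231.9  39.9] [55.4 58.9] 2497.5 [0.4566 0.2682 0.0226]
tcp [0.6009 0.2672 0.1542] jaw deg 59.31 z [ 4.e-04  1.e-04 -1.e+00] shift cm [-1.97 -0.56  9.43] t 4.15 w 0.0919
[0.00185337 0.00089713 0.00145774 0.00103107 0.00036924 0.00089491
 0.00042621]
```

Request:
{"fn": "play_rows", "kwargs": {"linear": [[-0.8, -0.3, 2.5], [-0.8, -0.3, 3], [0, 0, 3], [0, 0, 2], [0, 0, 1.5], [0, 0, 1], [0, 0, 0], [0, 0, 0], [0, 0, 0]], "roll": [0, 0, 0, 0, 0, 0, 0, 0, 0], "fingers": [9.18, 9.18, 9.18, 9.18, 9.18, 9.18, 9.18, 9.18, 9.18]}}

```text
time_s: 4.9
ee_pos: [0.6126, 0.2545, 0.0255]
tool_rot: [0.831, 3.028, 0.003]
force: [0.3, 0.0, 0.3]
width: 0.0917
```

```bash
python3 - <<'E'
from m import *
s=snap('wrist','pics/w4.png')
go([.611,.2535,.006]); print(manip.get_obs()['qd'].round(3))
E
```

```text
tcp [0.6128 0.2545 0.0258] jaw deg 59.31 z [ 0.0027  0.0013 -1.    ] shift cm [ 0.11 -0.19  1.97] t 4.95 w 0.0921
[-0.    -0.005  0.002  0.001  0.001 -0.001 -0.   ]
```

View pics/w4.png

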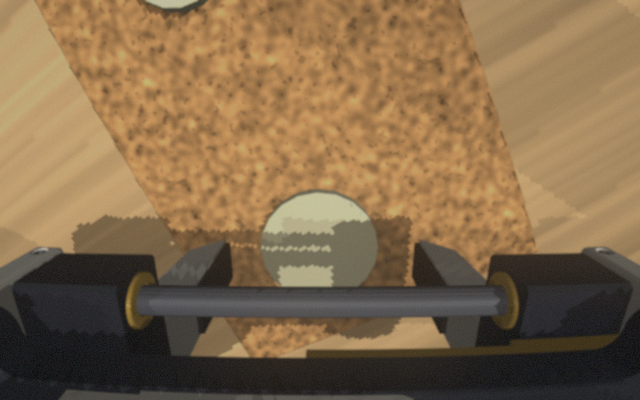

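Request:
{"fn": "play_rows", "kwargs": {"linear": [[0.1, -0.2, 0.8], [0, 0, 0.7], [0, 0, 0.4], [0, 0, 0], [0, 0, 0], [0, 0, 0]], "roll": [0, 0, 0, 0, 0, 0], "fingers": [9.18, 9.18, 9.18, 9.18, 9.18, 9.18], "newtons": 15}}

```text
time_s: 5.45
ee_pos: [0.6096, 0.2526, 0.0048]
tool_rot: [-0.831, -3.029, 0.0]
force: [0.2, 0.1, 0.2]
width: 0.0914
```

```bash
python3 - <<'E'
from m import *
go([.611,.2535,.006]); print(manip.get_obs()['force'].round(2))
E
```

```text
tcp [0.6096 0.2526 0.0048] jaw deg 59.31 z [-3.e-04 -1.e-04 -1.e+00] shift cm [-0.07  0.15 -0.12] t 5.45 w 0.0914
[0.18 0.08 0.21]
```

Request:
{"fn": "play_rows", "kwargs": {"linear": [[0, 0, 0], [0, 0, 0], [0, 0, 0], [0, 0, 0], [0, 0, 0], [0, 0, 0], [0, 0, 0], [0, 0, 0]], "roll": [0, 0, 0, 0, 0, 0, 0, 0], "fingers": [5, 5, 5, 5, 5, 5, 5, 5], "newtons": 15}}

```text
time_s: 6.12
ee_pos: [0.6098, 0.2526, 0.0051]
tool_rot: [0.831, 3.029, 0.0]
force: [0.4, -0.2, 0.5]
width: 0.0634
```

```bash
python3 - <<'E'
from m import *
go([.52,-.036,.15]); s=snap('wrist','pics/w5.png');print(manip.get_obs()['force'].round(2)); o,m=cream(s)
for e,a,h in o: print(np.round(e[0],1),np.round(e[1],1),a,cent(s,h,.012).round(4))
E
```

```text
tcp [0.6098 0.2526 0.0051] jaw deg 59.31 z [ 2.e-04  2.e-04 -1.e+00] shift cm [ -7.02 -29.4  -14.5 ] t 6.12 w 0.0634
[0.25 0.38 1.35]
[320.7 318.2] [11.4 48.5] 203.0 [0.6171 0.2478 0.0234]
[ 26.8 271.6] [32.8 63.1] 811.5 [0.542  0.1142 0.0178]
[321.5 252.9] [ 94.9 134.4] 8668.0 [0.6083 0.2528 0.0307]
```

View pics/w5.png

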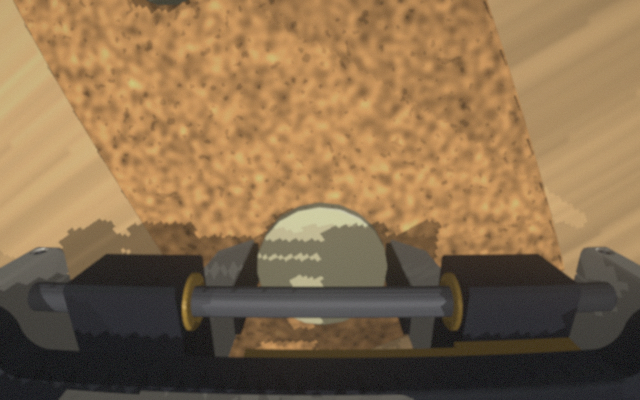

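Request:
{"fn": "play_rows", "kwargs": {"linear": [[0, 0, -1], [0, 0, -2], [0, 0, -3], [0, 0, -3], [0, -1, -3], [0, -2, -2.5], [-0.1, -2.5, 0], [-0.1, -2.5, 0], [-0.1, -2.5, 0], [-0.1, -2.5, 0], [-0.1, -2.5, 0], [-0.1, -2.5, 0], [-0.1, -2.5, 0], [-0.1, -2.5, 0], [-0.1, -2.5, 0], [-0.1, -2.4, 0], [0, -1.5, 0], [0, 0, 0], [0, 0, 0], [0, 0, 0]], "roll": [0, 0, 0, 0, 0, 0, 0, 0, 0, 0, 0, 0, 0, 0, 0, 0, 0, 0, 0, 0], "fingers": [5, 5, 5, 5, 5, 5, 5, 5, 5, 5, 5, 5, 5, 5, 5, 5, 5, 5, 5, 5]}}

```text
time_s: 7.83
ee_pos: [0.4689, -0.0045, 0.1506]
tool_rot: [0.83, 3.029, 0.001]
force: [0.7, -0.0, -0.7]
width: 0.0631
```

```bash
python3 - <<'E'
from m import *
s=snap('wrist','pics/w6.png');go([.5205,-.0365,.15]);print(manip.get_obs()['qd'].round(3))
print(proj(s,[.5205,-.0365,.082]))
for n in ['wheel_top','knob_grip']:print(n,[(d['p'],d['location'],atz(s,d['location'],.082).round(4)) for d in manip.spot_point(n,'wrist')])
E
```

```text
tcp [ 0.4689 -0.0042  0.1504] jaw deg 59.38 z [ 1.1e-03  6.0e-04 -1.0e+00] shift cm [-6.08 -0.15  0.04] t 7.88 w 0.0635
[-0.007  0.008 -0.001 -0.     0.002 -0.001  0.003]
[[320.59428803 293.42549378]]
wheel_top []
knob_grip [(0.88, [321.4, 69.8], array([0.3866, 0.0436, 0.082 ]))]
```

View pics/w6.png

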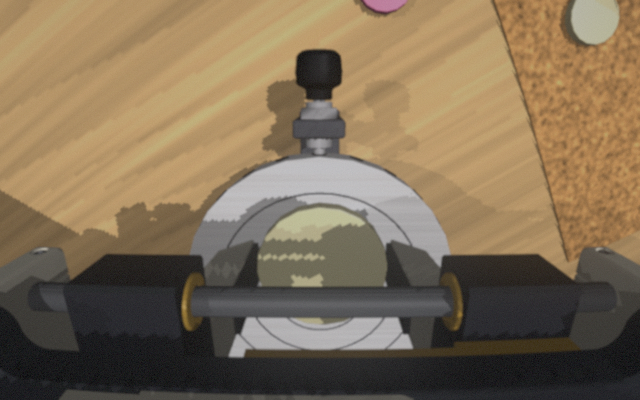

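```bash
cat >> m.py <<'E'
from scipy.optimize import least_squares
from scipy.ndimage import map_coordinates
def rings(s,W,radii=(.035,.055,.075),z=.082,span=.007,thr=12,excl=None,verbose=True):
    g=cv2.cvtColor(s['pixels'],cv2.COLOR_RGB2GRAY).astype(float)
    W=np.array(W,float)
    for it in range(3):
        pts=[];rr=[]
        for R in radii:
            for a in np.radians(np.arange(0,360,2)):
                rs=np.linspace(R-span,R+span,57); u=np.array([np.cos(a),np.sin(a)])
                P=np.c_[W+rs[:,None]*u,np.full(len(rs),z)]; q=proj(s,P)
                if q.min()<0 or q[:,0].max()>639 or q[:,1].max()>399: continue
                if excl is not None and excl(q): continue
                v=map_coordinates(g,[q[:,1],q[:,0]],order=1)
                k=np.argmin(v); med=np.median(v)
                if med-v[k]<thr or np.percentile(v,90)-np.percentile(v,30)>18 or k<3 or k>53: continue
                pts.append(P[k,:2]); rr.append(R)
        pts=np.array(pts);rr=np.array(rr)
        f=least_squares(lambda p:np.hypot(*(pts-p[:2]).T)-rr*p[2],[*W,1],loss='soft_l1',f_scale=.0007)
        W=f.x[:2]; span=.004
    if verbose: print('rings',W.round(4),'scale',f.x[2].round(3),'n',{R:int((rr==R).sum()) for R in radii},'med res',np.median(abs(f.fun)).round(5))
    return W,pts,rr
E
python3 - <<'E'
from m import *
s=snap('wrist'); s2=snap('top')
W,p,r=rings(s,[.5205,-.0365],excl=lambda q: q[:,1].max()>240 and q[:,1].min()<335)
im=cv2.cvtColor(s['pixels'],cv2.COLOR_RGB2BGR)
for q in proj(s,np.c_[p,np.full(len(p),.082)]): cv2.circle(im,tuple(int(v) for v in q),2,(0,0,255),-1)
cv2.imwrite('pics/w7.png',im)
go([*W,.15])
# disc in hand
o,m=cream(s)
mm=m[195:285,255:392]
c=max(cv2.findContours(np.ascontiguousarray(mm),0,cv2.CHAIN_APPROX_NONE)[0],key=cv2.contourArea)
h=cv2.convexHull(c)+np.array([[[255,195]]])
h=h[(h[:,0,1]<280)]
print('disc top plane', cent(s,h,.1504-.0048+.012-.0), manip.get_obs()['ee_pos'])
E
```

```text
rings [ 0.5176 -0.0355] scale 0.991 n {0.035: 0, 0.055: 2, 0.075: 34} med res 9e-05
tcp [ 0.4685 -0.0044  0.1499] jaw deg 59.39 z [ 0.e+00  3.e-04 -1.e+00] shift cm [-5.81 -0.17 -0.01] t 8.08 w 0.0635
disc top plane [ 0.4669201  -0.00361942  0.03067983] [ 0.46846502 -0.00443322  0.14992704]
```

View pics/w7.png

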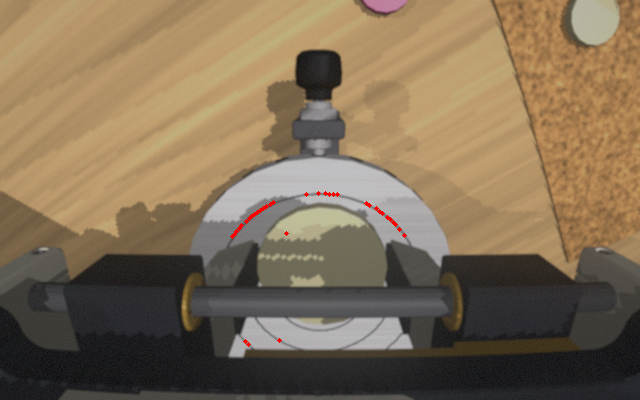

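Request:
{"fn": "play_rows", "kwargs": {"linear": [[-1, 0, 0], [-2, -0.1, 0], [-1.8, -0.1, 1], [-1.06, 0, 1.6], [0, 0, 1.6], [0, 0, 1], [0, 0, 0.4], [0, 0, 0], [0, 0, 0], [0, 0, 0]], "roll": [0, 0, 0, 0, 0, 0, 0, 0, 0, 0], "fingers": [5, 5, 5, 5, 5, 5, 5, 5, 5, 5]}}

```text
time_s: 8.92
ee_pos: [0.5181, -0.0368, 0.0947]
tool_rot: [0.83, 3.029, 0.0]
force: [-0.5, 0.0, -1.3]
width: 0.0632
```

```bash
python3 - <<'E'
from m import *
s=snap('wrist','pics/w8.png');go([.518,-.0358,.0838]);print(manip.get_obs()['qd'].round(3))
W,p,r=rings(s,[.518,-.0357],excl=lambda q: q[:,1].max()>240 and q[:,1].min()<325)
E
```

```text
tcp [ 0.5182 -0.0369  0.0949] jaw deg 59.33 z [ 1.6e-03 -1.0e-04 -1.0e+00] shift cm [0.07 0.08 1.11] t 8.97 w 0.0632
[ 0.002 -0.004 -0.    -0.     0.001 -0.002 -0.002]
rings [ 0.5178 -0.0357] scale 0.991 n {0.035: 56, 0.055: 88, 0.075: 90} med res 8e-05
```

View pics/w8.png

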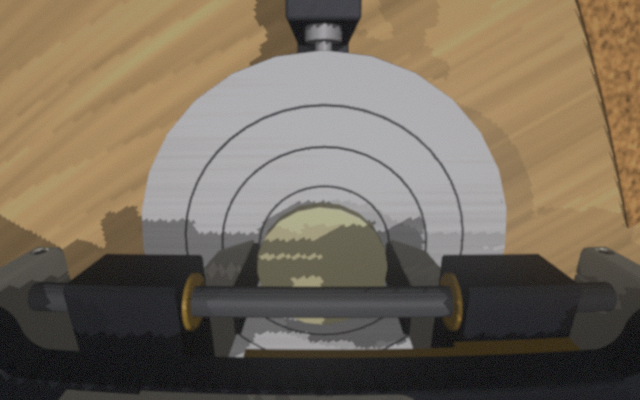

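Request:
{"fn": "play_rows", "kwargs": {"linear": [[0, 0.08, 0.4], [0, 0, 0.3], [0, 0, 0.1], [0, 0, 0.1], [0, 0, 0], [0, 0, 0], [0, 0, 0]], "roll": [0, 0, 0, 0, 0, 0, 0], "fingers": [5, 5, 5, 5, 5, 5, 5]}}

```text
time_s: 9.55
ee_pos: [0.518, -0.0363, 0.085]
tool_rot: [0.832, 3.029, 0.0]
force: [0.7, -0.0, 0.0]
width: 0.0635
```

```bash
python3 - <<'E'
from m import *
go([.5185,-.0361,.0838]);print(manip.get_obs()['force'].round(2))
E
```

```text
tcp [ 0.518  -0.0363  0.085 ] jaw deg 59.3 z [ 1.e-04  0.e+00 -1.e+00] shift cm [-0.03  0.05  0.12] t 9.55 w 0.0635
[ 0.68 -0.04  0.04]
```

Request:
{"fn": "play_rows", "kwargs": {"linear": [[0, 0.03, 0.04], [0, 0, 0.04], [0, 0, 0.04], [0, 0, 0.03], [0, 0, 0], [0, 0, 0], [0, 0, 0]], "roll": [0, 0, 0, 0, 0, 0, 0], "fingers": [5, 5, 5, 5, 5, 5, 5]}}

```text
time_s: 10.13
ee_pos: [0.5182, -0.036, 0.0839]
tool_rot: [0.831, 3.029, 0.0]
force: [-2.3, -0.5, 5.6]
width: 0.0636
```

```bash
python3 - <<'E'
from m import *
for i in range(3):
  snap('side','pics/s1.png'); go([.5185,-.0361,.0838]);print(manip.get_obs()['force'].round(2))
E
```

```text
tcp [ 0.5182 -0.036   0.0839] jaw deg 59.31 z [ 2.e-04 -0.e+00 -1.e+00] shift cm [-0.03  0.01  0.01] t 10.18 w 0.0635
[-1.67  0.53  5.17]
tcp [ 0.5182 -0.0361  0.0839] jaw deg 59.3 z [ 2.e-04 -1.e-04 -1.e+00] shift cm [-0.03  0.01  0.01] t 10.23 w 0.063
[-1.36 -0.02  5.73]
tcp [ 0.5182 -0.0361  0.0839] jaw deg 59.3 z [ 2.e-04 -1.e-04 -1.e+00] shift cm [-0.03  0.01  0.01] t 10.28 w 0.063
[-1.83  0.21  5.6 ]
```

Request:
{"fn": "play_rows", "kwargs": {"linear": [[0, 0, -0.03], [0, 0, 0], [0, 0, 0], [0, 0, 0], [0, 0, 0], [0, 0, 0], [0, 0, 0], [0, 0, -1], [0, 0, -2], [0, 0, -3], [0, 0, -1], [-2, 0, 0], [-2, 0, 0], [0, 0, 0], [0, 0, 0], [0, 0, 0]], "roll": [0, 0, 0, 0, 0, 0, 0, 0, 0, 0, 0, 0, 0, 0, 0, 0], "fingers": [6.4, 6.6, 6.8, 7.2, 7.8, 8.4, 9, 9, 9, 9, 9, 9, 9, 9, 9, 9]}}

```text
time_s: 11.62
ee_pos: [0.5518, -0.0561, 0.1536]
tool_rot: [-0.831, -3.028, -0.0]
force: [-0.1, -0.8, -0.6]
width: 0.0899
```

```bash
cat >> m.py <<'E'
def disc(s,W,R,z):
    """find disc edge radially as strongest cream->grey transition using saturation"""
    hsv=cv2.cvtColor(s['pixels'],cv2.COLOR_RGB2LAB).astype(float); g=hsv[...,2]
    W=np.array(W,float)
    span=.008
    for it in range(4):
        pts=[]
        for a in np.radians(np.arange(0,360,3)):
            rs=np.linspace(R-span,R+span,65); u=np.array([np.cos(a),np.sin(a)])
            q=proj(s,np.c_[W+rs[:,None]*u,np.full(65,z)])
            if q.min()<0 or q[:,0].max()>639 or q[:,1].max()>399: continue
            v=map_coordinates(g,[q[:,1],q[:,0]],order=1)
            d=v[:-8]-v[8:]; k=np.argmax(d)
            if d[k]<5: continue
            pts.append(W+rs[k+4]*u)
        pts=np.array(pts)
        f=least_squares(lambda p:np.hypot(*(pts-p[:2]).T)-p[2],[*W,R],loss='soft_l1',f_scale=.0007)
        W=f.x[:2]; span=.005
    print('disc',f.x.round(4),'n',len(pts),'res',np.median(abs(f.fun)).round(5)); return f.x
E
python3 - <<'E'
from m import *
s=snap('wrist','pics/w9.png');go([.518,-.036,.12])
W,p,r=rings(s,[.518,-.0357],radii=(.055,.075),excl=lambda q: q[:,1].max()>240)
disc(s,[.518,-.0357],.032,.091)
t=snap('top','pics/t2.png')
W,p,r=rings(t,[.5205,-.0365],radii=(.055,.075),thr=5)
disc(t,[.5205,-.0365],.032,.091)
E
```

```text
tcp [ 0.5515 -0.0558  0.1535] jaw deg 59.33 z [-1.4e-03  5.0e-04 -1.0e+00] shift cm [ 3.89 -0.    3.35] t 11.67 w 0.0896
rings [ 0.5182 -0.0359] scale 0.992 n {0.055: 152, 0.075: 127} med res 0.00014
disc [ 0.5192 -0.0372  0.0314] n 120 res 9e-05
rings [ 0.5217 -0.0356] scale 0.99 n {0.055: 39, 0.075: 33} med res 0.00052
disc [ 0.5219 -0.0376  0.0319] n 11 res 0.00046
```

View pics/w9.png

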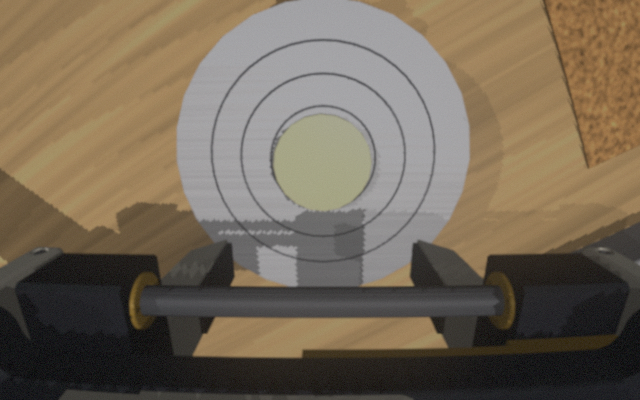

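View pics/t2.png

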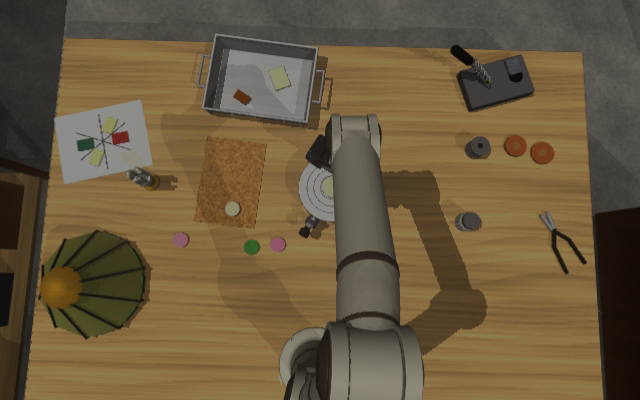

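Request:
{"fn": "play_rows", "kwargs": {"linear": [[1, 1, 0], [1.8, 2, 0], [1.9, 2.1, 0], [1.9, 2.1, 0], [1.9, 2.1, 0], [1.9, 2.1, 0], [1.9, 2.1, 0], [1.9, 2.1, 0], [1.9, 2.1, 0], [1.9, 2.1, 0], [1.9, 2.1, 0.5], [1.7, 2, 1], [0.8, 1.2, 1], [0, 0, 0], [0, 0, 0], [0, 0, 0]], "roll": [0, 0, 0, 0, 0, 0, 0, 0, 0, 0, 0, 0, 0, 0, 0, 0], "fingers": [9, 9, 9, 9, 9, 9, 9, 9, 9, 9, 9, 9, 9, 9, 9, 9]}}

```text
time_s: 13.05
ee_pos: [0.4879, 0.2726, 0.1288]
tool_rot: [0.832, 3.029, -0.002]
force: [0.5, -0.2, 0.5]
width: 0.0897
```

```bash
python3 - <<'E'
from m import *
s=snap('wrist','pics/w10.png');print(manip.get_obs()['qd'].round(3))
f=disc(s,[.4566,.2682],.023,.012); go([*f[:2],.005])
t=snap('top','pics/t3.png')
g=cv2.cvtColor(t['pixels'],cv2.COLOR_RGB2BGR)[140:240,280:380]; cv2.imwrite('pics/t3c.png',cv2.resize(g,None,fx=5,fy=5,interpolation=2))
W,p,r=rings(t,[.5205,-.0365],radii=(.055,.075),thr=5)
disc(t,[.5205,-.0365],.032,.091)
E
```

```text
[ 0.012 -0.004  0.001 -0.003 -0.002 -0.001 -0.001]Traceback (most recent call last):
  File "<stdin>", line 3, in <module>
  File "m.py", line 64, in disc
    f=least_squares(lambda p:np.hypot(*(pts-p[:2]).T)-p[2],[*W,R],loss='soft_l1',f_scale=.0007)
    return func(*args, **kwargs)
    vector_fun = VectorFunction(
        fun_wrapped,
    ...<6 lines>...
        workers=workers
    )
    self._update_fun()
    ~~~~~~~~~~~~~~~~^^
    self.f = self.fun_wrapped(xp_copy(self.x))
             ~~~~~~~~~~~~~~~~^^^^^^^^^^^^^^^^^
    return np.atleast_1d(self.fun(x))
                         ~~~~~~~~^^^
    return self.f(x, *self.args, **self.kwargs)
           ~~~~~~^^^^^^^^^^^^^^^^^^^^^^^^^^^^^^
  File "m.py", line 64, in <lambda>
    f=least_squares(lambda p:np.hypot(*(pts-p[:2]).T)-p[2],[*W,R],loss='soft_l1',f_scale=.0007)
                                        ~~~^~~~~~
ValueError: operands could not be broadcast together with shapes (0,) (2,)
```

View pics/w10.png

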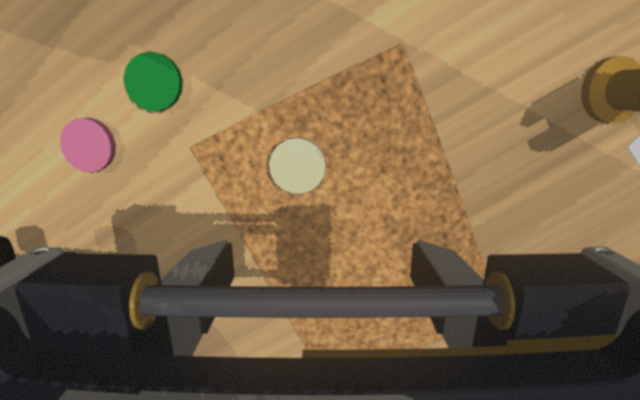

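```bash
python3 - <<'E'
from m import *
s=snap('wrist')
o,m=cream(s)
for e,a,h in o:
    f=cent(s,h,.012); print(np.round(e[0],1),a,f.round(4))
    if abs(f[2]-.023)<.002: go([*f[:2],.005])
t=snap('top','pics/t3.png')
g=cv2.cvtColor(t['pixels'],cv2.COLOR_RGB2BGR)[140:240,280:380]; cv2.imwrite('pics/t3c.png',cv2.resize(g,None,fx=5,fy=5,interpolation=2))
W,p,r=rings(t,[.5205,-.0365],radii=(.055,.075),thr=5)
disc(t,[.5205,-.0365],.032,.091)
E
```

```text
[ 20.3 267. ] 470.5 [ 0.4416 -0.0111  0.0506]
[296.7 164.4] 2381.0 [0.455  0.2683 0.0226]
tcp [0.4886 0.2722 0.1292] jaw deg 59.19 z [ 6.e-04 -6.e-04 -1.e+00] shift cm [ 2.7  -2.06 12.42] t 13.15 w 0.0899
rings [ 0.5219 -0.0366] scale 0.999 n {0.055: 96, 0.075: 94} med res 0.00057
disc [ 0.5218 -0.0375  0.0318] n 24 res 0.00043
```

View pics/t3c.png

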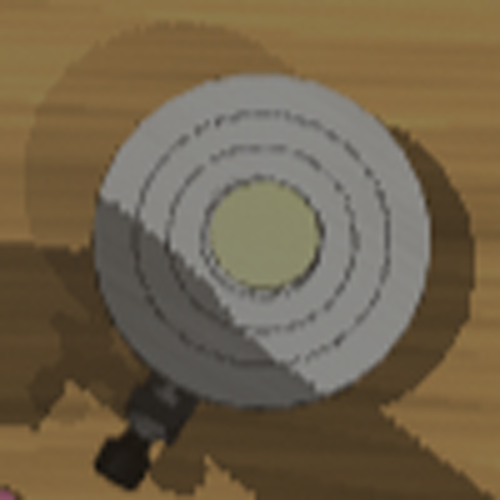

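Request:
{"fn": "play_rows", "kwargs": {"linear": [[0.8, -0.6, 1], [1, -0.8, 2.5], [0.9, -0.66, 2.5], [0, 0, 2.5], [0, 0, 1.5], [0, 0, 0], [0, 0, 0], [0, 0, 0]], "roll": [0, 0, 0, 0, 0, 0, 0, 0], "fingers": [9, 9, 9, 9, 8, 8, 8, 8]}}

```text
time_s: 13.87
ee_pos: [0.4554, 0.2698, 0.0299]
tool_rot: [0.833, 3.028, 0.002]
force: [1.0, 0.1, 0.2]
width: 0.0798
```

```bash
python3 - <<'E'
from m import *
s=snap('wrist','pics/w11.png')
go([.455,.2683,.0049]); print(manip.get_obs()['qd'].round(3))
E
```

```text
tcp [0.4557 0.2702 0.0302] jaw deg 59.26 z [ 0.0023  0.0013 -1.    ] shift cm [-0.03 -0.2   2.53] t 13.92 w 0.0801
[-0.002 -0.007 -0.003  0.001  0.002 -0.003 -0.002]
```

View pics/w11.png

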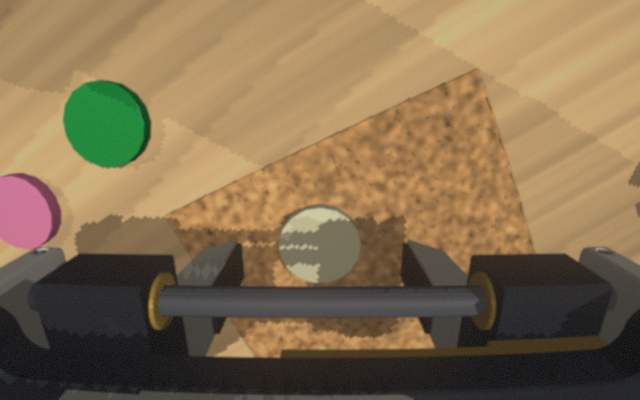

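Request:
{"fn": "play_rows", "kwargs": {"linear": [[0, -0.15, 1], [0, 0, 0.9], [0, 0, 0.4], [0, 0, 0.1], [0, 0, 0], [0, 0, 0], [0, 0, 0]], "roll": [0, 0, 0, 0, 0, 0, 0], "fingers": [8, 8, 8, 8, 8, 8, 8]}}

```text
time_s: 14.5
ee_pos: [0.4537, 0.2687, 0.0049]
tool_rot: [0.831, 3.029, 0.0]
force: [-0.2, -0.5, 0.9]
width: 0.0797
```

```bash
python3 - <<'E'
from m import *
go([.455,.2683,.0049]); print(manip.get_obs()['force'].round(2))
E
```

```text
tcp [0.4537 0.2687 0.0049] jaw deg 59.3 z [ 2.e-04  2.e-04 -1.e+00] shift cm [-0.13  0.04 -0.  ] t 14.5 w 0.0797
[-0.16 -0.47  0.92]
```

Request:
{"fn": "play_rows", "kwargs": {"linear": [[-0.13, 0, 0], [0, 0, 0], [0, 0, 0], [0, 0, 0], [0, 0, 0], [0, 0, 0], [0, 0, 0], [0, 0, 0], [0, 0, 0], [0, 0, -1], [0, 0, -2], [0, 0, -3], [0, 0, -3], [0, 0, -2.5], [0, 0, -1], [0, 0, 0]], "roll": [0, 0, 0, 0, 0, 0, 0, 0, 0, 0, 0, 0, 0, 0, 0, 0], "fingers": [8, 8, 3.5, 3.5, 3.5, 3.5, 3.5, 3.5, 3.5, 3.5, 3.5, 3.5, 3.5, 3.5, 3.5, 3.5], "newtons": 15}}

```text
time_s: 15.83
ee_pos: [0.4565, 0.269, 0.133]
tool_rot: [0.831, 3.025, 0.006]
force: [-0.2, -0.2, -0.6]
width: 0.0453
```

```bash
python3 - <<'E'
from m import *
s=snap('wrist','pics/w12.png')
go([.519,-.0369,.12])
E
```

```text
tcp [0.4554 0.2681 0.131 ] jaw deg 59.29 z [ 0.0027  0.0012 -1.    ] shift cm [-21.04 -22.98   1.08] t 15.88 w 0.0453
```

View pics/w12.png

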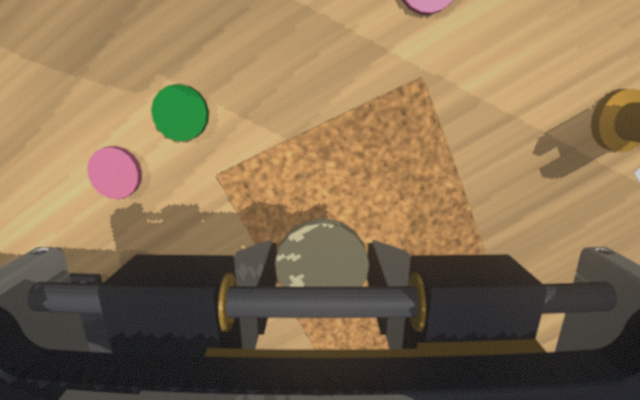

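Request:
{"fn": "play_rows", "kwargs": {"linear": [[-0.8, -0.9, 0], [-1.6, -1.8, 0], [-1.9, -2.1, 0], [-1.9, -2.1, 0], [-1.9, -2.1, 0], [-1.9, -2.1, 0], [-1.9, -2.1, 0], [-1.9, -2.1, 0], [-1.9, -2.1, 0], [-1.9, -2.1, 0], [-1.6, -1.8, 0], [-1.2, -1.2, 0], [-0.5, -0.5, 0], [0, 0, 0], [0, 0, 0], [0, 0, 0]], "roll": [0, 0, 0, 0, 0, 0, 0, 0, 0, 0, 0, 0, 0, 0, 0, 0], "fingers": [3.5, 3.5, 3.5, 3.5, 3.5, 3.5, 3.5, 3.5, 3.5, 3.5, 3.5, 3.5, 3.5, 3.5, 3.5, 3.5]}}

```text
time_s: 17.22
ee_pos: [0.5161, -0.035, 0.129]
tool_rot: [-0.828, -3.029, -0.001]
force: [0.3, 0.9, -0.7]
width: 0.0448
```

```bash
python3 - <<'E'
from m import *
s=snap('wrist','pics/w13.png')
go([.5184,-.0362,.0928])
print(manip.get_obs()['qd'].round(3))
E
```

```text
tcp [ 0.5163 -0.0349  0.1293] jaw deg 59.44 z [-1.1e-03  8.0e-04 -1.0e+00] shift cm [-0.25 -0.01  3.65] t 17.27 w 0.0456
[-0.006 -0.006  0.002 -0.005  0.004  0.002  0.003]
```

View pics/w13.png

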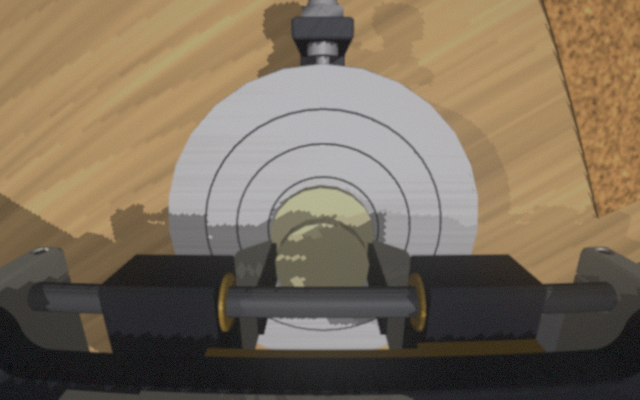

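Descend to about 2 mm above contact.

Request:
{"fn": "play_rows", "kwargs": {"linear": [[-0.1, 0, 0.6], [-0.1, 0, 1.2], [0, 0, 0.8], [0, 0, 0.4], [0, 0, 0.2], [0, 0, 0], [0, 0, 0], [0, 0, 0]], "roll": [0, 0, 0, 0, 0, 0, 0, 0], "fingers": [3.5, 3.5, 3.5, 3.5, 3.5, 3.5, 3.5, 3.5]}}

```text
time_s: 17.93
ee_pos: [0.519, -0.0377, 0.098]
tool_rot: [0.831, 3.029, 0.0]
force: [0.2, 0.5, -0.1]
width: 0.0452
```

```bash
python3 - <<'E'
from m import *
s=snap('wrist','pics/w14.png')
go([.5184,-.0362,.0928])
print(manip.get_obs()['force'].round(3))
E
```

```text
tcp [ 0.519  -0.0377  0.0981] jaw deg 59.3 z [ 7.e-04 -0.e+00 -1.e+00] shift cm [0.13 0.1  0.53] t 17.98 w 0.0452
[-0.036 -0.528 -1.088]
```

View pics/w14.png

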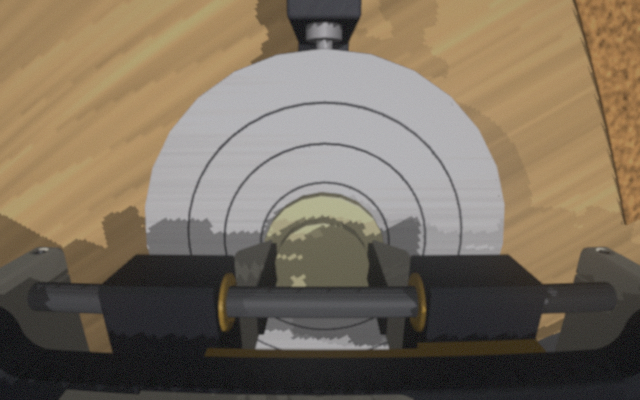

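Request:
{"fn": "play_rows", "kwargs": {"linear": [[0.08, 0.08, 0.1], [0.05, 0.02, 0.1], [0, 0, 0.1], [0, 0, 0.1], [0, 0, 0], [0, 0, 0], [0, 0, 0]], "roll": [0, 0, 0, 0, 0, 0, 0], "fingers": [3.5, 3.5, 3.5, 3.5, 3.5, 3.5, 3.5]}}

```text
time_s: 18.57
ee_pos: [0.5181, -0.0361, 0.0937]
tool_rot: [-0.832, -3.03, -0.0]
force: [-0.4, -0.4, 0.3]
width: 0.0456
```

```bash
python3 - <<'E'
from m import *
go([.5184,-.0362,.0928])
print(manip.get_obs()['force'].round(3))
E
```

```text
tcp [ 0.5181 -0.0361  0.0937] jaw deg 59.3 z [-0.  0. -1.] shift cm [-0.03  0.01  0.09] t 18.57 w 0.0456
[-0.355 -0.399  0.265]
```

Request:
{"fn": "play_rows", "kwargs": {"linear": [[0, 0, 0.03], [0, 0, 0.03], [0, 0, 0.03], [0, 0, 0.02], [0, 0, 0], [0, 0, 0], [0, 0, 0]], "roll": [0, 0, 0, 0, 0, 0, 0], "fingers": [3.5, 3.5, 3.5, 3.5, 3.5, 3.5, 3.5]}}

```text
time_s: 19.15
ee_pos: [0.5181, -0.0362, 0.0927]
tool_rot: [0.831, 3.029, 0.0]
force: [-0.8, 0.3, 1.5]
width: 0.0454
```

```bash
python3 - <<'E'
from m import *
go([.5184,-.0362,.0928])
print(manip.get_obs()['force'].round(3))
E
```

```text
tcp [ 0.5181 -0.0362  0.0927] jaw deg 59.31 z [ 1.e-04 -0.e+00 -1.e+00] shift cm [-0.03  0.01 -0.01] t 19.15 w 0.0454
[-0.848  0.321  1.544]
```

Request:
{"fn": "play_rows", "kwargs": {"linear": [[0, 0, 0.03], [0, 0, 0], [0, 0, 0], [0, 0, 0]], "roll": [0, 0, 0, 0], "fingers": [3.5, 3.5, 3.5, 3.5]}}

```text
time_s: 19.48
ee_pos: [0.5181, -0.0361, 0.0927]
tool_rot: [0.831, 3.029, -0.0]
force: [-1.9, -0.2, 6.1]
width: 0.0448
```

Request:
{"fn": "play_rows", "kwargs": {"linear": [[0, 0, -0.03], [0, 0, 0], [0, 0, 0], [0, 0, 0], [0, 0, 0], [0, 0, 0], [0, 0, 0], [0, 0, -1], [0, 0, -2], [0, 0, -3], [0, 0, 0], [-2, 0, 0], [-2, 0, 0], [0, 0, 0], [0, 0, 0], [0, 0, 0]], "roll": [0, 0, 0, 0, 0, 0, 0, 0, 0, 0, 0, 0, 0, 0, 0, 0], "fingers": [4.6, 4.8, 5, 5.4, 6, 6.6, 7, 7, 7, 7, 7, 7, 7, 7, 7, 7]}}

```text
time_s: 20.82
ee_pos: [0.5518, -0.0562, 0.1526]
tool_rot: [-0.831, -3.029, -0.0]
force: [0.4, 0.4, -1.1]
width: 0.07
```

```bash
python3 - <<'E'
from m import *
s=snap('wrist','pics/w15.png')
W,p,r=rings(s,[.518,-.0357],radii=(.055,.075),excl=lambda q: q[:,1].max()>240)
disc(s,[.519,-.037],.032,.091)
im=cv2.cvtColor(s['pixels'],cv2.COLOR_RGB2BGR)[80:230,240:420]; cv2.imwrite('pics/w15c.png',cv2.resize(im,None,fx=4,fy=4,interpolation=2))
print(proj(s,[[*W,.082],[.519,-.037,.091],[.519,-.037,.1]]))
go([*W,.12])
E
```

```text
rings [ 0.5182 -0.0359] scale 0.992 n {0.055: 148, 0.075: 126} med res 0.00011
disc [ 0.5192 -0.0372  0.0315] n 120 res 8e-05
[[322.71096362 159.37112972]
 [321.93462237 163.62829958]
 [321.94333823 166.25625524]]
tcp [ 0.5516 -0.056   0.1525] jaw deg 59.33 z [-1.1e-03  4.0e-04 -1.0e+00] shift cm [3.89 0.02 3.25] t 20.87 w 0.0699
```

View pics/w15c.png

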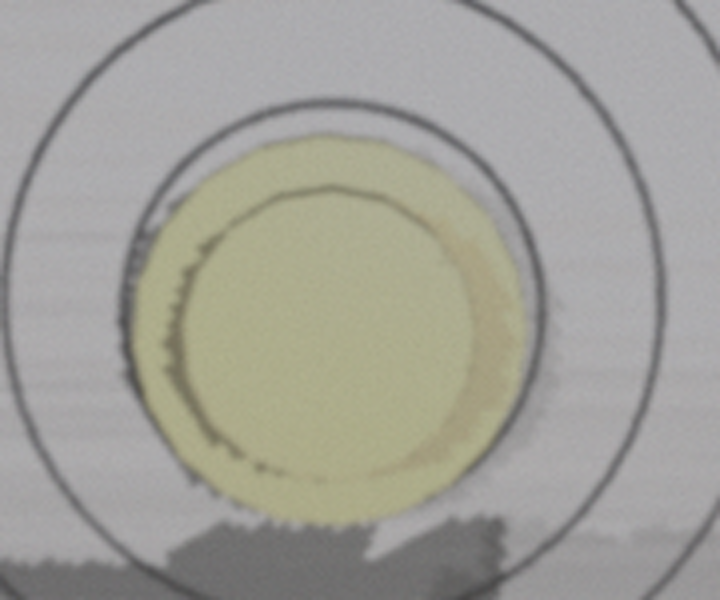

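Request:
{"fn": "play_rows", "kwargs": {"linear": [[0.8, 0, -0.5], [1.6, 0, -0.5], [2, 0, 0], [2, 0, 0], [2, 0, 0], [2, 0, 0], [2, 0, 0], [2, 0, 0], [2, 0, 0], [1.2, 0, 0], [0.6, 0, 0], [0, 0, 0], [0, 0, 0], [0, 0, 0]], "roll": [0, 0, 0, 0, 0, 0, 0, 0, 0, 0, 0, 0, 0, 0], "fingers": [6, 6, 6, 6, 6, 6, 6, 6, 6, 6, 6, 6, 6, 6]}}

```text
time_s: 22.03
ee_pos: [0.397, 0.036, 0.1629]
tool_rot: [0.832, 3.028, 0.001]
force: [0.8, -0.2, -1.0]
width: 0.0599
```

```bash
python3 - <<'E'
from m import *
s=snap('wrist','pics/w16.png')
for n in ['knob_grip','pull_knob']:
  for d in manip.spot_point(n,'wrist'): print(n,round(d['p'],2),d['location'],atz(s,d['location'],.07).round(4))
for d in manip.trace('pull_knob','wrist'): print(round(d['p'],2),d['location'],d['region'].sum())
go([.3838,.0438,.051]); print(manip.get_obs()['qpos'].round(2))
print(proj(s,[.3838,.0438,.07]))
t=snap('top','pics/t4.png')
E
```

```text
knob_grip 0.65 [322.6, 188.9] [0.3859 0.043  0.07  ]
pull_knob 0.75 [319.3, 213.1] [0.401  0.0311 0.07  ]
0.63 [322.0, 194.2] 1577
tcp [0.3965 0.036  0.1626] jaw deg 59.26 z [-0.e+00  2.e-04 -1.e+00] shift cm [ 1.48  0.02 11.16] t 22.23 w 0.0598
[ 0.1   0.12 -0.27  2.21  0.04  0.82  0.83]
[[322.1354214  186.00973636]]
```

View pics/w16.png

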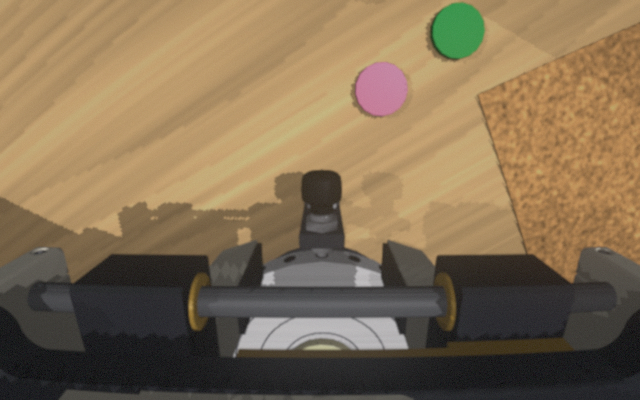

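Request:
{"fn": "play_rows", "kwargs": {"linear": [[0.6, 0, 0.5], [0.8, 0, 1], [0, 0, 2], [0, 0, 2.2], [0, 0, 2], [0, 0, 1.2], [0, 0, 0.6], [0, 0, 0], [0, 0, 0], [0, 0, 0]], "roll": [0, 0, 0, 0, 0, 0, 0, 0, 0, 0], "fingers": [6, 6, 6, 6, 6, 6, 6, 6, 6, 6]}}

```text
time_s: 23.12
ee_pos: [0.3845, 0.0437, 0.0682]
tool_rot: [0.831, 3.029, 0.001]
force: [-0.3, -0.6, -0.7]
width: 0.06
```

```bash
python3 - <<'E'
from m import *
s=snap('wrist','pics/w17.png');
go([.3845,.0433,.051]); o=manip.get_obs();print(o['qpos'].round(2),o['force'].round(2),o['qd'].round(3))
E
```

```text
tcp [0.3847 0.0436 0.0684] jaw deg 59.3 z [ 1.6e-03  2.0e-04 -1.0e+00] shift cm [-0.   -0.04  1.74] t 23.17 w 0.0598
[ 0.05  0.29 -0.25  2.3   0.14  0.56  0.72] [ 0.16 -0.43  1.13] [ 0.001 -0.005  0.001 -0.001  0.002 -0.003 -0.002]
```

View pics/w17.png

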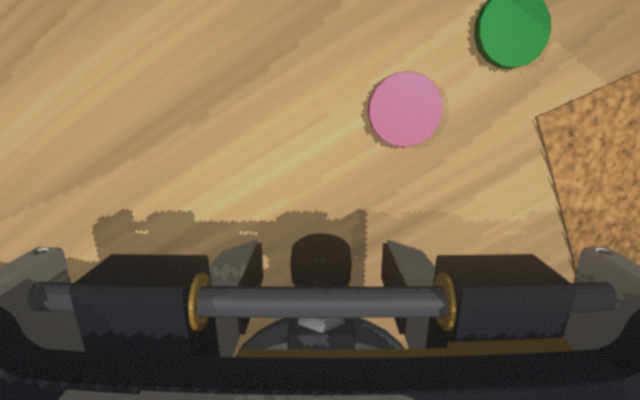

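Request:
{"fn": "play_rows", "kwargs": {"linear": [[0, -0.04, 0.8], [0, 0, 0.6], [0, 0, 0.2], [0, 0, 0], [0, 0, 0], [0, 0, 0]], "roll": [0, 0, 0, 0, 0, 0], "fingers": [6, 6, 6, 6, 6, 6]}}

```text
time_s: 23.67
ee_pos: [0.3837, 0.0432, 0.0516]
tool_rot: [-0.831, -3.029, 0.0]
force: [0.2, -0.0, 0.3]
width: 0.0598
```

```bash
python3 - <<'E'
from m import *
s=snap('wrist','pics/w18.png');s=snap('side','pics/s18.png')
g=cv2.cvtColor(s['pixels'],cv2.COLOR_RGB2BGR)[150:260,220:380]; cv2.imwrite('pics/s18c.png',cv2.resize(g,None,fx=5,fy=5,interpolation=2))
go([.3845,.0433,.051]); o=manip.get_obs();print(o['qpos'].round(2),o['force'].round(2),o['qd'].round(3))
E
```

```text
tcp [0.3838 0.0432 0.0517] jaw deg 59.31 z [ 2.e-04  0.e+00 -1.e+00] shift cm [-0.05  0.04  0.07] t 23.77 w 0.0601
[ 0.04  0.33 -0.24  2.31  0.16  0.52  0.7 ] [ 0.26  0.26 -0.09] [ 0.003 -0.002 -0.     0.002  0.001 -0.001 -0.001]
```

View pics/s18c.png

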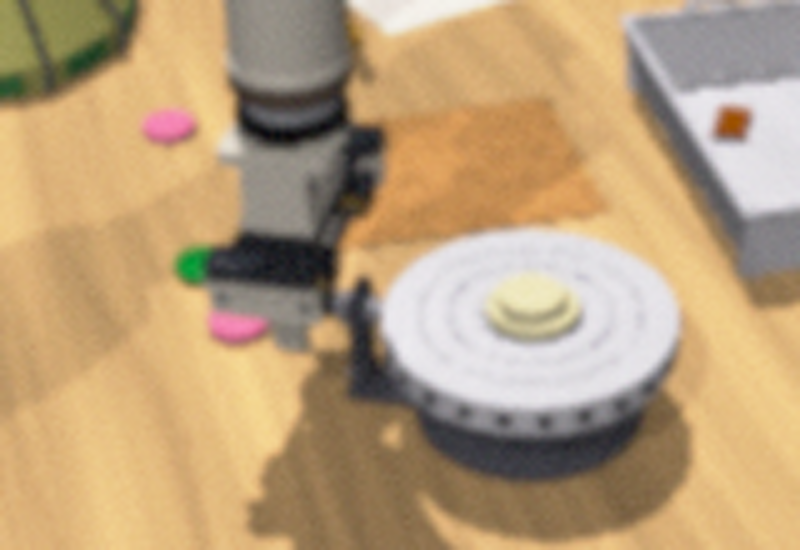

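View pics/w18.png

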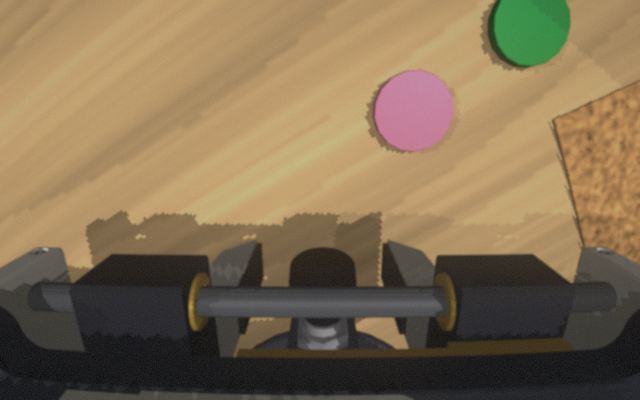

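Request:
{"fn": "play_rows", "kwargs": {"linear": [[0, 0, 0.05], [0, 0, 0], [0, 0, 0], [0, 0, 0], [0, 0, 0], [0, 0, 0], [0, 0, 0], [0, 0, 0], [0, 0, 0], [0, 0, 0]], "roll": [0, 0, 0, 0, 0, 0, 0, 0, 0, 0], "fingers": [5, 4, 3.5, 2, 2, 2, 2, 2, 2, 2], "newtons": 55}}

```text
time_s: 24.6
ee_pos: [0.3839, 0.0433, 0.0512]
tool_rot: [0.831, 3.029, 0.0]
force: [1.5, 2.1, -0.1]
width: 0.0284
```

Request:
{"fn": "play_rows", "kwargs": {"linear": [[0.1, 0, 0], [0.1, 0, 0], [0.1, 0, 0], [0.1, 0, 0], [0.1, 0, 0], [0.1, 0, 0], [0, 0, 0], [0, 0, 0], [0, 0, 0]], "roll": [0, 0, 0, 0, 0, 0, 0, 0, 0], "fingers": [2, 2, 2, 2, 2, 2, 2, 2, 2]}}

```text
time_s: 25.35
ee_pos: [0.3807, 0.0453, 0.0513]
tool_rot: [0.833, 3.026, 0.001]
force: [7.0, -4.1, -9.1]
width: 0.0281
```

```bash
cat > f.py <<'E'
from m import *
o=manip.get_obs(); R=Ro.from_rotvec(o['tool_rot']).as_matrix()
print('pulled mm',((R.T@(o['ee_pos']-np.array([.3839,.0433,.0512])))*1000).round(1),'F tool',(R.T@o['force']).round(1),'q',o['qpos'].round(2),'w',o['width'].round(4),o['time_s'])
E
python3 f.py
```

```text
Traceback (most recent call last):
  File "f.py", line 3, in <module>
    print('pulled mm',((R.T@(o['ee_pos']-np.array([.3839,.0433,.0512])))*1000).round(1),'F tool',(R.T@o['force']).round(1),'q',o['qpos'].round(2),'w',o['width'].round(4),o['time_s'])
                                                                                                                                                      ^^^^^^^^^^^^^^^^
AttributeError: 'float' object has no attribute 'round'
```

```bash
sed -i "s/o\['width'\].round(4)/round(o['width'],4)/" f.py; python3 f.py
```

```text
pulled mm [ 3.7  0.1 -0.1] F tool [-8.   0.   9.1] q [ 0.03  0.32 -0.24  2.32  0.16  0.51  0.69] w 0.0281 25.35
```

Request:
{"fn": "play_rows", "kwargs": {"linear": [[0.1, 0, 0], [0.1, 0, 0], [0.1, 0, 0], [0.1, 0, 0], [0.1, 0, 0], [0.1, 0, 0], [0, 0, 0], [0, 0, 0], [0, 0, 0]], "roll": [0, 0, 0, 0, 0, 0, 0, 0, 0], "fingers": [2, 2, 2, 2, 2, 2, 2, 2, 2]}}

```text
time_s: 26.1
ee_pos: [0.3765, 0.0479, 0.0514]
tool_rot: [0.833, 3.024, 0.001]
force: [9.8, -6.4, -12.8]
width: 0.0284
```

```bash
python3 f.py
```

```text
pulled mm [ 8.7  0.1 -0.2] F tool [-11.7  -0.4  12.8] q [ 0.02  0.32 -0.24  2.33  0.16  0.5   0.68] w 0.0284 26.1
```

Request:
{"fn": "play_rows", "kwargs": {"linear": [[0.1, 0, 0.03], [0.1, 0, 0.03], [0.1, 0, 0], [0.1, 0, 0], [0.1, 0, 0], [0.1, 0, 0], [0, 0, 0], [0, 0, 0], [0, 0, 0]], "roll": [0, 0, 0, 0, 0, 0, 0, 0, 0], "fingers": [2, 2, 2, 2, 2, 2, 2, 2, 2], "newtons": 60}}

```text
time_s: 26.85
ee_pos: [0.3726, 0.0502, 0.0513]
tool_rot: [0.834, 3.021, 0.001]
force: [11.9, -9.0, -9.0]
width: 0.0279
```

```bash
python3 f.py
```

```text
pulled mm [13.2  0.1 -0.2] F tool [-14.8  -1.6   9.1] q [ 0.01  0.31 -0.24  2.34  0.16  0.5   0.67] w 0.0279 26.85
```

Request:
{"fn": "play_rows", "kwargs": {"linear": [[0.1, 0, 0.03], [0.1, 0, 0], [0.05, 0, 0], [0, 0, 0], [0, 0, 0], [0, 0, 0]], "roll": [0, 0, 0, 0, 0, 0], "fingers": [2, 2, 2, 2, 2, 2]}}

```text
time_s: 27.35
ee_pos: [0.3718, 0.0507, 0.0513]
tool_rot: [0.835, 3.019, 0.002]
force: [13.6, -13.0, -10.2]
width: 0.0282
```

```bash
python3 f.py
```

```text
pulled mm [14.1  0.2 -0.2] F tool [-18.3  -4.2  10.3] q [ 0.01  0.31 -0.24  2.34  0.16  0.49  0.67] w 0.0282 27.35
```

Request:
{"fn": "play_rows", "kwargs": {"linear": [[0.05, 0, 0.02], [0, 0, 0], [0, 0, 0], [0, 0, 0], [0, 0, 0], [0, 0, 0], [0, 0, 0], [0, 0, 0]], "roll": [0, 0, 0, 0, 0, 0, 0, 0], "fingers": [2, 2, 2, 2, 2, 2, 2, 2]}}

```text
time_s: 28.02
ee_pos: [0.3718, 0.0507, 0.0512]
tool_rot: [0.835, 3.018, 0.002]
force: [16.0, -14.4, -7.6]
width: 0.028
```

```bash
python3 f.py; python3 - <<'E'
from m import *
s=snap('side')
g=cv2.cvtColor(s['pixels'],cv2.COLOR_RGB2BGR)[150:260,220:380]; cv2.imwrite('pics/s20c.png',cv2.resize(g,None,fx=5,fy=5,interpolation=2))
t=snap('top')
g=cv2.cvtColor(t['pixels'],cv2.COLOR_RGB2BGR)[100:260,240:500]; cv2.imwrite('pics/t20c.png',cv2.resize(g,None,fx=3,fy=3,interpolation=2))
E
python3 f.py
```

```text
pulled mm [14.2  0.2 -0.2] F tool [-21.1  -4.1   7.7] q [ 0.01  0.31 -0.24  2.34  0.16  0.49  0.66] w 0.028 28.0167
pulled mm [14.2  0.2 -0.2] F tool [-19.6  -4.1   7.3] q [ 0.01  0.31 -0.24  2.34  0.16  0.49  0.66] w 0.0283 28.1167
```

View pics/s20c.png

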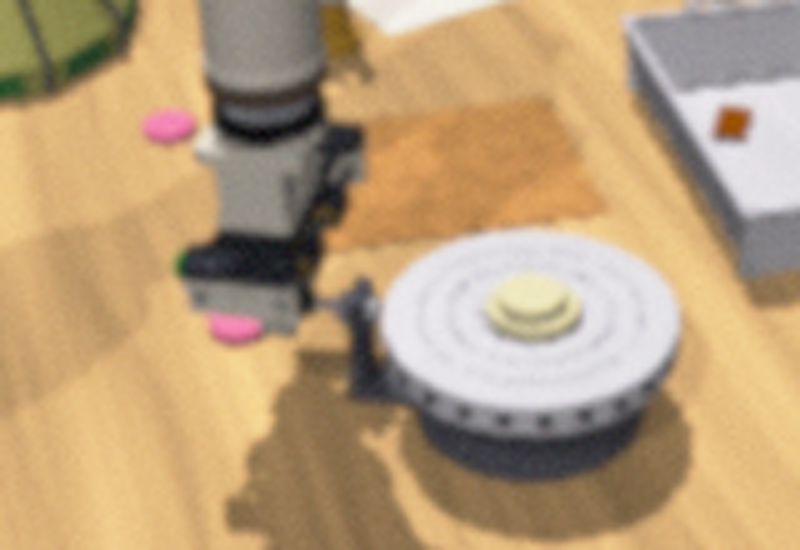

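View pics/t20c.png

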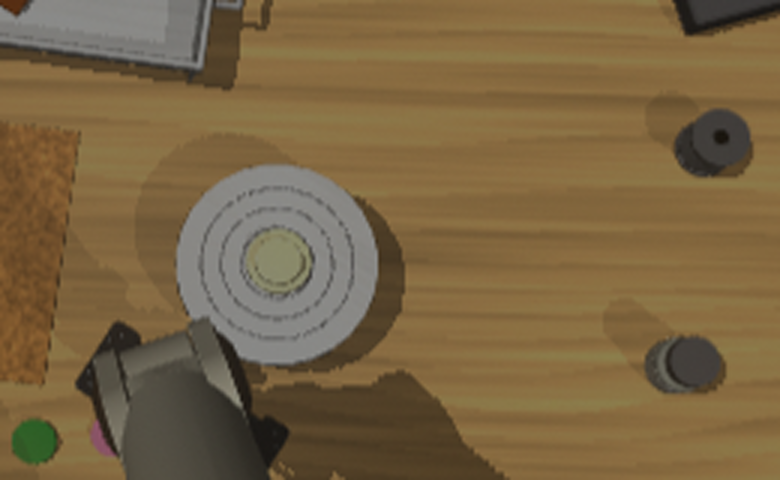

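Both views show the stack centred inside the rings. The knob is drawn out 14 mm and held against its stop, and the jar and spool are unmoved. I'm handing in now.

```bash
python3 - <<'E'
from station import manip
print(manip.close_job())
E
```

```text
the job is handed in; nothing more can be done
None
```

I built the stack on the wheel and pulled the plunger fully back. I handed the job in at about 28 s, with the gripper still holding the knob.

- **Discs:** I set both discs down in contact at about 6 N, and neither was dropped. By the wrist camera, the large disc sits about 1.5 mm from the wheel's centre. The top camera makes that about 1 mm. I left it, as a small offset on a 200 mm wheel. The small disc is about 1 mm from the middle of the large one.
- **Plunger:** The knob was drawn out 14.2 mm by the measured tool position. The pull reads 20–21 N, more than the spring's 16 N maximum, so the plunger is against its stop. The grip is set to 60 N and the opening held steady at about 28 mm, so the knob was not slipping. Small side loads remain on the tool, about 4 N sideways and 7 N vertical.
- **Bystanders:** In the last top view the jar and spool stand where they did. The bulb was outside the last close-ups, but the arm never came near it.
- **Disagreement:** The top and wrist cameras differed by 3–4 mm in absolute position, roughly what two calibrations each good to about 2 mm could give. I therefore placed everything relative to the wheel as the wrist camera saw it.

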